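Slide sampler cassettes into the bays that match their plungers

ROBOT

A 6-joint arm with a two-finger parallel gripper is mounted at the origin on the work surface. World frame = base frame: x ahead of the robot, y to its left, z up, the work surface at z = 0. Lengths are in m, angles in rad, forces in N, time in s.
With the tool pointing down it reaches from about 0.35 to 1 m from the base axis. Payload 7.1 kg.
Tool frame: the origin (TCP) lies at the very end of the fingers, on their centre line; the grasp point (between the pads) lies 19 mm behind it; z points along the fingers, y is the direction in which the jaws open and shut (so a half turn about z gives the same grasp; the last joint's range is limited). The gripper opens to 85 mm and grips with 20 to 120 N. Pads are 22 mm wide; open, the fingers measure 114 mm over their backs; the gripper's body (76 mm by 85 mm) begins 54 mm behind the grasp point. The pads swing forward as they close: fully open they stand 13 mm farther back than shut.
Start: joints at [1.138, 0.423, 1.63, -0, 1.089, -0.019], TCP at [0.251, 0.572, 0.231] pointing down, gripper open.
Joint ranges: [-3, 3], [-0.9, 2.11], [0.09, 2.58], [-1.31, 4.45], [0.11, 2.69], [-2.54, 2.54]. Speed limits (rad/s): [2.39, 2.39, 3.01, 3.14, 3.14, 3.14].

INTERFACE

Orientations are given as a unit quaternion [x, y, z, w].
In Python, from workcell import arm gives the robot as it stands.
- The arm moves only by the tool servo_tool, never from a script. Its argument "steps" is a list of rows, each an object with "jaw": the closure, from 0 (fully open) to 1 (shut); "dp": the shift along the tool's x, y, z in m, a list of three; "angular": the turn, a rotation vector about the tool's x, y, z in rad, a list of three. In form: [{"jaw": jaw, "dp": [x, y, z], "angular": [ax, ay, az]}, ...]. A call has 1 to 12 rows; each row is the pose to reach, as a shift and turn from the pose commanded when the call began, along the tool's axes at that moment; what a row does not reach only later rows make up. A row lasts 1/8 s, in which the tool goes at most 62.5 mm and 10.7 degrees, less where a joint would pass 70% of its speed; a pose out of reach is approached as far as the arm can. A call with a gripper value outside its range is refused whole. The fingers move at their own pace and stop on an object; "grip_force" is the grip in N (left out, the last holds). Time passes only in rows, so rows that repeat a pose let the fingers close. It gives the time, the measured TCP pose, the force and the opening at its end, in the units of the state.
- arm.get_state(): the state, without advancing time (a new reading comes with each control period).
- arm.read_camera(name): name is "scene" or "top"; returns the picture (420x560x3 uint8, red, green, blue); there is no depth.
- arm.camera_params(name): a dict with "intrinsics" (3x3 intrinsics, pixels), "world_to_cam" (4x4, takes a point from world to camera coordinates). Camera axes: x right, y down, z forward; pixel columns grow to the right and rows downward; lengths in m; the calibration is good to about 2 mm. A picture is of the moment at which its call begins. camera_params takes no time and is no camera call.
- arm.finish_job(): hands the job in, once; it reports no verdict.
The state is a dict: "time": time; "joints": joint angles; "dq": joint speeds; "tau": joint torques, N m; "tool_pos": TCP position; "orientation": TCP orientation; "force": force on the tool from outside, world axes, zero at the start; "torque": the same for the moment, N m; "width": finger opening in m.
Only numpy, scipy, OpenCV 4.12 (cv2) and the standard library are available. Lean on these libraries where they do the work, as an engineer would, in place of code of your own. Each camera call takes 0.05 s, during which the arm holds its last target.

TASK

Sort the three sampler cassettes at the ward's intake desk: slide the one whose orange plunger is pushed in into the blue bay, and the two whose plungers are pulled out into the yellow bays, one in each, nose first and fully home. Keep the cassettes flat on the desk (slide them, do not pick them up), leave every plunger as it is, and do not disturb the jar, the tape roll and the bottle.

Things in the scene. Friction and masses are not known exactly. Their poses are not given: they have to be found in the camera images.
- bay_blue: Fixed bay, blue lips, guides, flag; three bays side by side, parallel, 84 mm apart, order varies. Floorless straight lane on the desk, 60 mm wide, walls 22 mm high, end stop at x = 70 mm, entered only at its open end. Origin: on the desk, mid-width, at the mouth; +x points into the lane. Two 3 mm thick, 18 mm high guides flare in front: y = +/-31 mm at x = 0 to y = +/-42 mm at x = -30 mm.
- bay_blue_home (a point): Point on the desk in bay_blue (blue), 35 mm inside the mouth: where a cassette's origin lies when fully home (nose at the stop, rear face level with the mouth). Lips overhang this lane from z = 16 to 22 mm, from x = 8 mm inwards, leaving a 48 mm wide slot on top. A fixed 51 mm high rail stands behind the stop (x = 76 to 98 mm).
- bay_yellow_1: Fixed bay, yellow lips, guides, flag; three bays side by side, parallel, 84 mm apart, order varies. Floorless straight lane on the desk, 60 mm wide, walls 22 mm high, end stop at x = 70 mm, entered only at its open end. Origin: on the desk, mid-width, at the mouth; +x points into the lane. Two 3 mm thick, 18 mm high guides flare in front: y = +/-31 mm at x = 0 to y = +/-42 mm at x = -30 mm.
- bay_yellow_1_home (a point): Point on the desk in bay_yellow_1 (yellow), 35 mm inside the mouth: where a cassette's origin lies when fully home (nose at the stop, rear face level with the mouth). Lips overhang this lane from z = 16 to 22 mm, from x = 8 mm inwards, leaving a 48 mm wide slot on top. A fixed 51 mm high rail stands behind the stop (x = 76 to 98 mm).
- bay_yellow_2: Fixed bay, yellow lips, guides, flag; three bays side by side, parallel, 84 mm apart, order varies. Floorless straight lane on the desk, 60 mm wide, walls 22 mm high, end stop at x = 70 mm, entered only at its open end. Origin: on the desk, mid-width, at the mouth; +x points into the lane. Two 3 mm thick, 18 mm high guides flare in front: y = +/-31 mm at x = 0 to y = +/-42 mm at x = -30 mm.
- bay_yellow_2_home (a point): Point on the desk in bay_yellow_2 (yellow), 35 mm inside the mouth: where a cassette's origin lies when fully home (nose at the stop, rear face level with the mouth). Lips overhang this lane from z = 16 to 22 mm, from x = 8 mm inwards, leaving a 48 mm wide slot on top. A fixed 51 mm high rail stands behind the stop (x = 76 to 98 mm).
- cassette_a: Loose flat white cassette (three alike, 0.11-0.21 kg). Case 70 mm long (x); base 56 mm wide (y), 12 mm high; upper part 38 mm wide, to 22 mm high. Origin: centre of the case's underside; +x to the nose (last 8 mm, 46 mm wide), z up. Flat rear face at x = -35 mm; the orange plunger comes out of its middle, so the face is free to push on either side of it.
- plunger_a (a joint): Orange plunger of cassette_a, m: 0 = fully in, 0.022 = fully out. Starts either pushed in (under 0.003) or pulled out (over 0.017). Its head (14 mm wide, 4 to 20 mm above the desk) ends 6 mm + this value behind the rear face; rod 7 mm wide. Slides with about 1.2 N, stays where left.
- cassette_b: Loose flat white cassette (three alike, 0.11-0.21 kg). Case 70 mm long (x); base 56 mm wide (y), 12 mm high; upper part 38 mm wide, to 22 mm high. Origin: centre of the case's underside; +x to the nose (last 8 mm, 46 mm wide), z up. Flat rear face at x = -35 mm; the orange plunger comes out of its middle, so the face is free to push on either side of it.
- plunger_b (a joint): Orange plunger of cassette_b, m: 0 = fully in, 0.022 = fully out. Starts either pushed in (under 0.003) or pulled out (over 0.017). Its head (14 mm wide, 4 to 20 mm above the desk) ends 6 mm + this value behind the rear face; rod 7 mm wide. Slides with about 1.2 N, stays where left.
- cassette_c: Loose flat white cassette (three alike, 0.11-0.21 kg). Case 70 mm long (x); base 56 mm wide (y), 12 mm high; upper part 38 mm wide, to 22 mm high. Origin: centre of the case's underside; +x to the nose (last 8 mm, 46 mm wide), z up. Flat rear face at x = -35 mm; the orange plunger comes out of its middle, so the face is free to push on either side of it.
- plunger_c (a joint): Orange plunger of cassette_c, m: 0 = fully in, 0.022 = fully out. Starts either pushed in (under 0.003) or pulled out (over 0.017). Its head (14 mm wide, 4 to 20 mm above the desk) ends 6 mm + this value behind the rear face; rod 7 mm wide. Slides with about 1.2 N, stays where left.
- jar: Bystander: clear jar with white lid, 42 mm diameter, 50 mm high, loose. Origin: centre of its underside.
- tape: Bystander: roll of paper tape lying flat, 64 mm diameter, 24 mm high, loose. Origin: centre of its underside.
- gel: Bystander: upright bottle with blue cap, 56 mm diameter, 150 mm high, loose. Origin: centre of its underside.

How it is judged:
By the outcome, as a careful person would: the job done as asked, in the order asked, and still so for the second after the job is handed in, with the robot touching nothing.
It also fails if it takes over 67 s, if anything falls off the work surface, if the arm or the gripper's body presses on something with over 40 N, if the wrist force passes 120 N, or if a joint passes its speed limit or range.

## Working session

There is one attempt and no reset: what is moved stays moved. The work goes in short steps, Python scripts to look and compute and a tool call to move; the robot and the scene stay as the last step left them, time stands still between calls to the robot, and variables do not carry over. Pictures are saved under pics/ and viewed, and the job is handed in when it is done.

Besides the shell and the picture viewer there is one more tool, called after ">>>" as name([rows], argument=value, ...), one row to a line, values as JSON. servo_tool: Moves the arm, as the interface text tells. Its arguments: {"type":"object","properties":{"steps":{"type":"array","items":{"type":"object","properties":{"jaw":{"type":"number"},"dp":{"type":"array","items":{"type":"number"}},"angular":{"type":"array","items":{"type":"number"}}}}},"grip_force":{"type":"number"}},"required":["steps"]}

```bash
mkdir -p pics; ls
python3 - <<'E'
from workcell import arm
import cv2
for n in("scene","top"):
    im=arm.read_camera(n); cv2.imwrite(f"pics/{n}0.png",cv2.resize(im[:,:,::-1],(784,588),interpolation=cv2.INTER_CUBIC))
    cv2.imwrite(f"pics/{n}0_raw.png",im[:,:,::-1])
    p=arm.camera_params(n); print(p)
print(arm.get_state())
E
```

```text
pics
{'intrinsics': array([[450.50721786,   0.        , 280.09162884],
       [  0.        , 450.50721786, 208.04215868],
       [  0.        ,   0.        ,   1.        ]]), 'world_to_cam': array([[ 0.3338953 ,  0.94255751, -0.00996336, -0.04890647],
       [ 0.6472211 , -0.23693302, -0.72454648, -0.35341432],
       [-0.68528737,  0.23547417, -0.68915393,  1.41399022],
       [ 0.        ,  0.        ,  0.        ,  1.        ]])}
{'intrinsics': array([[451.93897518,   0.        , 278.1354395 ],
       [  0.        , 451.93897518, 205.96291987],
       [  0.        ,   0.        ,   1.        ]]), 'world_to_cam': array([[ 0.01206097, -0.99984792, -0.01259663, -0.13999861],
       [-0.9825995 , -0.00951596, -0.18549307,  0.55691224],
       [ 0.18534499,  0.01461467, -0.98256483,  1.03742028],
       [ 0.        ,  0.        ,  0.        ,  1.        ]])}
{'time': 0.1, 'joints': array([ 1.13794760e+00,  4.23792397e-01,  1.63061100e+00, -6.70733059e-06,
        1.08858772e+00, -1.90038600e-02]), 'dq': array([ 0.00139234, -0.0016782 , -0.00120927, -0.00051692, -0.00058936,
       -0.00120497]), 'tau': array([ 8.65553848e-04, -5.58425546e+01, -2.82449698e+01,  7.91777438e-05,
        2.95331294e-03,  1.80255716e-05]), 'tool_pos': array([0.25110688, 0.57180064, 0.23060696]), 'orientation': array([ 2.05447388e-01,  9.78667912e-01, -6.82127944e-04, -1.53739759e-04]), 'force': array([0.53228537, 0.14305673, 0.67288409]), 'torque': array([-0.01055751, -0.0076628 ,  0.01133205]), 'width': 0.08523705159073142}
```

View pics/top0.png

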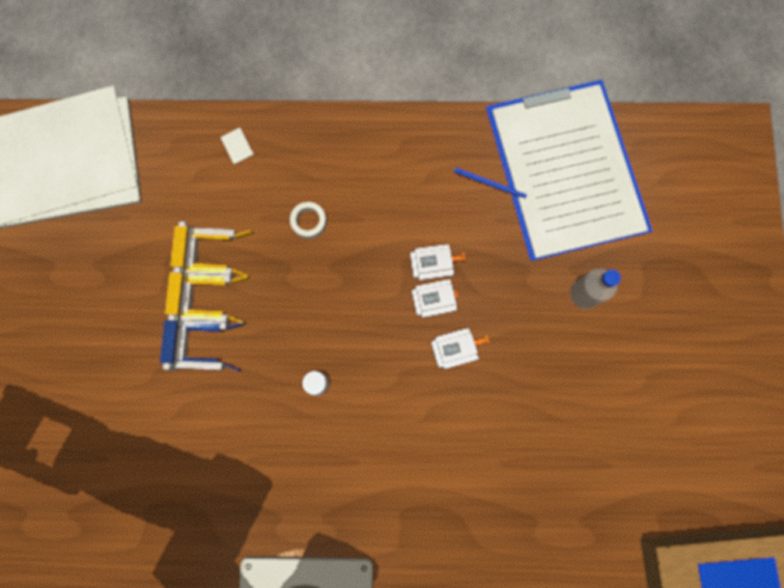

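View pics/scene0.png

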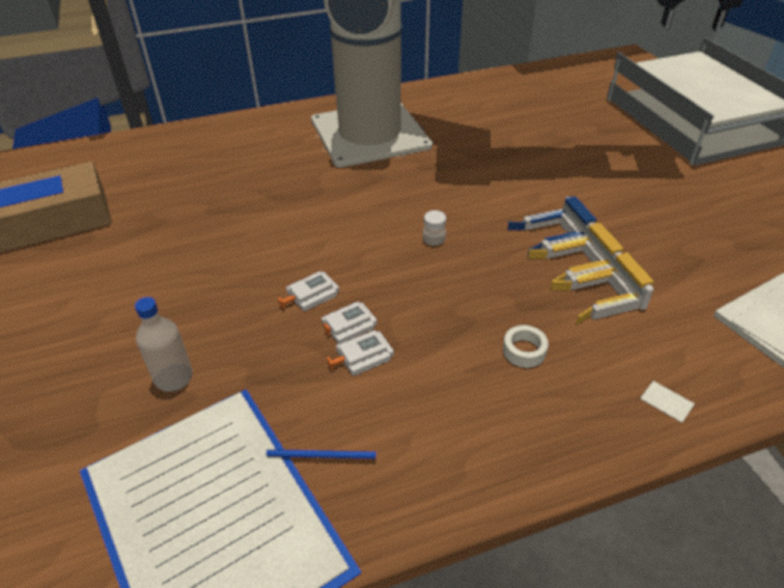

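The top view shows the bays at the left, with their mouths facing right (world -y). From far to near they are yellow, yellow, blue. The three cassettes are at about (432,262), (435,298) and (455,348) with noses to the left, and only the middle one has its plunger in. The jar is at (315,383), the tape at (308,219) and the bottle at (597,288). I'll take enlarged crops to measure.

Run:
```python
import cv2
im=cv2.imread("pics/top0_raw.png")
def crop(x0,y0,w,h,s,n):
    c=cv2.resize(im[y0:y0+h,x0:x0+w],None,fx=s,fy=s,interpolation=cv2.INTER_CUBIC)
    for i in range(x0,x0+w):
        if i%10==0: cv2.putText(c,str(i),((i-x0)*s,8),0,.3,(255,255,255),1); cv2.line(c,((i-x0)*s,0),((i-x0)*s,h*s),(0,255,0) if i%50==0 else (90,90,90),1)
    for i in range(y0,y0+h):
        if i%10==0: cv2.putText(c,str(i),(0,(i-y0)*s),0,.3,(255,255,255),1); cv2.line(c,(0,(i-y0)*s),(w*s,(i-y0)*s),(90,90,90),1)
    cv2.imwrite(n,c)
crop(110,152,130,120,5,"pics/c_bay.png"); crop(284,168,80,100,6,"pics/c_cas.png")
```

```text
(no output)
```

View pics/c_bay.png

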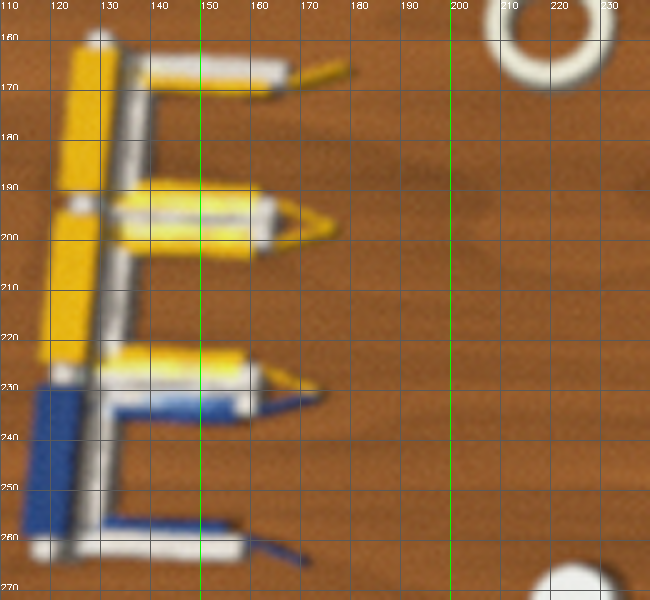

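View pics/c_cas.png

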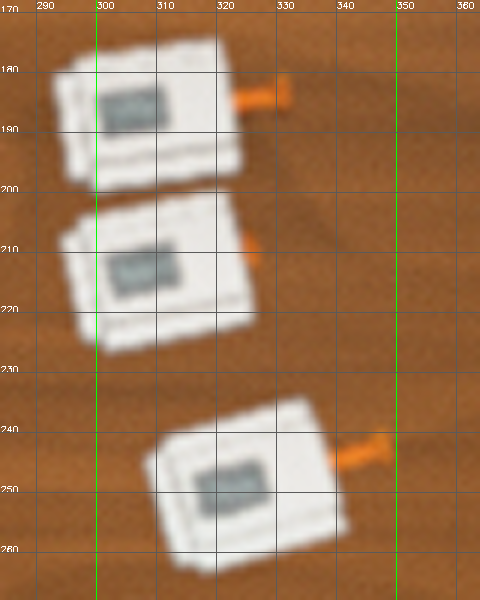

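```bash
cat > h.py <<'E'
import numpy as np, cv2
from scipy.optimize import least_squares, minimize
from workcell import arm
P={n:arm.camera_params(n) for n in("top","scene")}
def proj(X,n="top"):
    X=np.atleast_2d(X); W=P[n]["world_to_cam"]; c=X@W[:3,:3].T+W[:3,3]; u=c@P[n]["intrinsics"].T; return u[:,:2]/u[:,2:]
def back(u,z,n="top"):
    W=P[n]["world_to_cam"]; R=W[:3,:3]; o=-R.T@W[:3,3]; d=R.T@np.linalg.solve(P[n]["intrinsics"],[u[0],u[1],1]); return o+d*(z-o[2])/d[2]
def pts(p,L):
    L=np.asarray(L,float); c,s=np.cos(p[2]),np.sin(p[2])
    return np.c_[p[0]+c*L[:,0]-s*L[:,1],p[1]+s*L[:,0]+c*L[:,1],L[:,2]]
def silh(p,n,k):
    m=np.zeros((420*k,560*k),np.uint8)
    def blk(x0,x1,w,h):
        L=[(x,y,z) for x in(x0,x1) for y in(-w/2,w/2) for z in(0,h)] if h<.02 else [(x,y,z) for x in(x0,x1) for y in(-w/2,w/2) for z in(.012,h)]
        q=((proj(pts(p,L),n)+.5)*k*16).astype(np.int32); cv2.fillConvexPoly(m,cv2.convexHull(q),1,shift=4)
    blk(-.035,.027,.056,.012); blk(.027,.035,.046,.012); blk(-.035,.027,.038,.022); return m
def fitcas(ims,p0,k=4,cams=("top","scene")):
    M={}
    for n in cams:
        im=ims[n].astype(int); w=((im.min(2)>105)&(im.max(2)-im.min(2)<60)).astype(np.uint8)
        w=cv2.morphologyEx(w,cv2.MORPH_CLOSE,np.ones((7,7),np.uint8))
        f=cv2.resize(im.min(2).astype(np.float32),None,fx=k,fy=k,interpolation=cv2.INTER_LINEAR)
        mm=cv2.resize(im.astype(np.float32),None,fx=k,fy=k)
        M[n]=((mm.min(2)>110)&(mm.max(2)-mm.min(2)<60)).astype(np.uint8)
        M[n]=cv2.morphologyEx(M[n],cv2.MORPH_CLOSE,np.ones((7*k,7*k),np.uint8)) if False else M[n]
    def cost(p):
        t=0
        for n in cams:
            s=silh(p,n,k); d=cv2.dilate(s,np.ones((4*k+1,4*k+1),np.uint8))
            inner=(s>0)&(M[n]==0); out=(d>0)&(s==0)&(M[n]>0); t+=(inner.sum()+out.sum())/k/k
        return t
    best=None
    for dy in(-.06,0,.06):
        q=np.array(p0)+[0,0,dy]
        r=minimize(cost,q,method="Nelder-Mead",options=dict(initial_simplex=[q,q+[.006,0,0],q+[0,.006,0],q+[0,0,.08]],xatol=1e-4,fatol=.05))
        if best is None or r.fun<best.fun: best=r
    return best.x,best.fun
def grab(tag):
    ims={}
    for n in("top","scene"):
        ims[n]=arm.read_camera(n); cv2.imwrite(f"pics/{n}_{tag}.png",ims[n][:,:,::-1])
    return ims
E
python3 - <<'E'
from h import *
obs=[((.087,-.084,.051),(127,176)),((.087,0,.051),(123.7,209)),((.087,.084,.051),(120.3,244)),
((-.03,-.042,.018),(176.5,196.5)),((-.03,.042,.018),(173.5,230)),((-.03,-.126,.018),(179.5,165.5)),((-.03,.126,.018),(171.5,264)),
((0,-.042,.022),(164.5,195)),((0,.042,.022),(161.5,229))]
L=[o[0] for o in obs];U=np.array([o[1] for o in obs])
p0=np.r_[back((150,213),.02)[:2],1.55]
r=least_squares(lambda p:(proj(pts(p,L))-U).ravel(),p0)
print("bay mid lane",r.x,np.round(r.fun.reshape(-1,2),1).tolist())
for off in(-.084,0,.084):
    print(off,pts(r.x,[(0,off,0),(.035,off,0),(-.03,off,0)]).round(4).tolist())
ims={n:cv2.imread(f"pics/{n}0_raw.png")[:,:,::-1] for n in("top","scene")}
for nm,u in(("far",(309,187)),("mid",(311,213)),("near",(324,248))):
    b=back(u,.015)
    for cams in(("top",),("scene",),("top","scene")):
        print(nm,b.round(3),cams,*[np.round(v,4) for v in fitcas(ims,[b[0],b[1],1.75],cams=cams)])
for nm,u,z in(("jar",(225,273),.05),("tape",(220,156.5),.024)): print(nm,back(u,z).round(3))
E
```

```text
bay mid lane [0.54467178 0.15182086 1.54629419] [[0.3, -0.5], [0.2, 0.2], [0.1, -0.1], [0.1, 0.1], [0.4, -0.0], [-0.3, -1.3], [-0.3, 0.2], [-0.3, 0.9], [-0.1, 0.3]]
-0.084 [[0.6286, 0.1498, 0.0], [0.6295, 0.1848, 0.0], [0.6279, 0.1198, 0.0]]
0 [[0.5447, 0.1518, 0.0], [0.5455, 0.1868, 0.0], [0.5439, 0.1218, 0.0]]
0.084 [[0.4607, 0.1539, 0.0], [0.4616, 0.1889, 0.0], [0.46, 0.1239, 0.0]]
far [ 0.614 -0.21   0.015] ('top',) [ 0.6169 -0.2071  1.7304] 27.125
far [ 0.614 -0.21   0.015] ('scene',) [ 0.6107 -0.2076  1.6764] 118.8125
far [ 0.614 -0.21   0.015] ('top', 'scene') [ 0.6161 -0.2073  1.736 ] 220.4375
mid [ 0.548 -0.215  0.015] ('top',) [ 0.5499 -0.2112  1.7876] 31.625
mid [ 0.548 -0.215  0.015] ('scene',) [ 0.544  -0.2124  1.8468] 143.25
mid [ 0.548 -0.215  0.015] ('top', 'scene') [ 0.5495 -0.2114  1.7705] 213.6875
near [ 0.462 -0.247  0.015] ('top',) [ 0.4604 -0.2472  1.8735] 43.9375
near [ 0.462 -0.247  0.015] ('scene',) [ 0.4529 -0.2471  1.8609] 84.75
near [ 0.462 -0.247  0.015] ('top', 'scene') [ 0.4589 -0.2474  1.8617] 172.625
jar [ 0.397 -0.011  0.05 ]
tape [0.689 0.015 0.024]
```

```bash
cat >> h.py <<'E'
from scipy.spatial.transform import Rotation as Ro
BAY=np.array([.5447,.1518,1.5463])
def tool(): 
    s=arm.get_state(); return s, Ro.from_quat(s["orientation"])
def goto(x,y,z,yaw):
    """yaw: direction cassette nose; tool y = yaw-90deg, tool z down. prints dp, rotvec"""
    s,R=tool(); ya=yaw-np.pi/2; y_=np.array([np.cos(ya),np.sin(ya),0]); z_=np.array([0,0,-1.]); x_=np.cross(y_,z_)
    T=Ro.from_matrix(np.c_[x_,y_,z_])
    dp=R.inv().apply(np.array([x,y,z])-s["tool_pos"]); rv=(R.inv()*T).as_rotvec()
    print("dp",dp.round(4).tolist(),"ang",rv.round(3).tolist(),"toolx->world",x_.round(2).tolist())
def st():
    s,R=tool(); m=R.as_matrix(); print("t",round(s["time"],2),"pos",s["tool_pos"].round(4),"nose yaw",round(np.arctan2(m[1,1],m[0,1])+np.pi/2,3),"tilt",m[:,2].round(3),"F",s["force"].round(1),"w",round(s["width"],4),"j",s["joints"].round(2))
E
python3 - <<'E'
from h import *
st()
for p in([.5499,-.2112,1.7876],[.6169,-.2071,1.7304],[.4604,-.2472,1.8735]):
    g=pts(p,[(-.028,0,0)])[0]; print(g.round(4),p[2]); 
g=pts([.5499,-.2112,1.78],[(-.028,0,0)])[0]; goto(g[0],g[1],.08,1.78)
E
```

```text
t 0.1 pos [0.2511 0.5718 0.2306] nose yaw 2.728 tilt [-0.001 -0.001 -1.   ] F [0.5 0.1 0.7] w 0.0852 j [ 1.14  0.42  1.63 -0.    1.09 -0.02]
[ 0.5559 -0.2385  0.    ] 1.7876
[ 0.6213 -0.2347  0.    ] 1.7304
[ 0.4687 -0.2739  0.    ] 1.8735
dp [-0.6048, -0.6193, 0.1515] ang [-0.001, 0.001, 0.948] toolx->world [-0.21, 0.98, 0.0]
```

>>> servo_tool([
  {"jaw":0.4,"dp":[-0.605,-0.619,0.06],"angular":[0,0,0.948]},
  {"jaw":0.4,"dp":[-0.605,-0.619,0.06],"angular":[0,0,0.948]},
  {"jaw":0.4,"dp":[-0.605,-0.619,0.06],"angular":[0,0,0.948]},
  {"jaw":0.4,"dp":[-0.605,-0.619,0.06],"angular":[0,0,0.948]},
  {"jaw":0.4,"dp":[-0.605,-0.619,0.06],"angular":[0,0,0.948]},
  {"jaw":0.4,"dp":[-0.605,-0.619,0.06],"angular":[0,0,0.948]},
  {"jaw":0.4,"dp":[-0.605,-0.619,0.06],"angular":[0,0,0.948]},
  {"jaw":0.4,"dp":[-0.605,-0.619,0.06],"angular":[0,0,0.948]},
  {"jaw":0.4,"dp":[-0.605,-0.619,0.06],"angular":[0,0,0.948]},
  {"jaw":0.4,"dp":[-0.605,-0.619,0.06],"angular":[0,0,0.948]},
  {"jaw":0.4,"dp":[-0.605,-0.619,0.06],"angular":[0,0,0.948]},
  {"jaw":0.4,"dp":[-0.605,-0.619,0.06],"angular":[0,0,0.948]},
], grip_force=25)

```text
time: 1.6
tool_pos: [0.5152, -0.1301, 0.1792]
orientation: [0.63, 0.777, 0.0, -0.0]
force: [0.4, 0.5, -0.1]
width: 0.0511
```

Run:
```python
from h import *
st(); goto(.5557,-.2385,.045,1.78)
```

```text
t 1.6 pos [ 0.5152 -0.1301  0.1792] nose yaw 1.779 tilt [-0.  0. -1.] F [ 0.4  0.5 -0.1] w 0.0511 j [-0.27  0.36  1.88  0.    0.91 -0.48]
dp [-0.1145, 0.0171, 0.1342] ang [-0.0, -0.0, -0.001] toolx->world [-0.21, 0.98, 0.0]
```

>>> servo_tool([
  {"jaw":0.4,"dp":[-0.1145,0.017,0.08],"angular":[0,0,0]},
  {"jaw":0.4,"dp":[-0.1145,0.017,0.1],"angular":[0,0,0]},
  {"jaw":0.4,"dp":[-0.1145,0.017,0.134],"angular":[0,0,0]},
  {"jaw":0.4,"dp":[-0.1145,0.017,0.134],"angular":[0,0,0]},
  {"jaw":0.4,"dp":[-0.1145,0.017,0.134],"angular":[0,0,0]},
])

```text
time: 2.22
tool_pos: [0.5554, -0.2361, 0.0463]
orientation: [0.629, 0.777, 0.0, -0.0]
force: [-0.4, 0.6, 0.0]
width: 0.0511
```

Run:
```python
from h import *
st(); goto(.5557,-.2385,.014,1.78)
ims=grab("a")
for n,c in(("top",(284,160,100,110)),("scene",(190,180,120,100))):
    im=cv2.imread(f"pics/{n}_a.png"); x,y,w,h=c; cv2.imwrite(f"pics/{n}_a_c.png",cv2.resize(im[y:y+h,x:x+w],None,fx=5,fy=5,interpolation=cv2.INTER_CUBIC))
```

```text
t 2.23 pos [ 0.5554 -0.2361  0.0463] nose yaw 1.78 tilt [ 0.  0. -1.] F [-0.4  0.6  0. ] w 0.0511 j [-0.42  0.65  1.77  0.    0.73 -0.63]
dp [-0.0025, -0.0002, 0.0323] ang [0.0, -0.0, -0.0] toolx->world [-0.21, 0.98, 0.0]
```

View pics/scene_a_c.png

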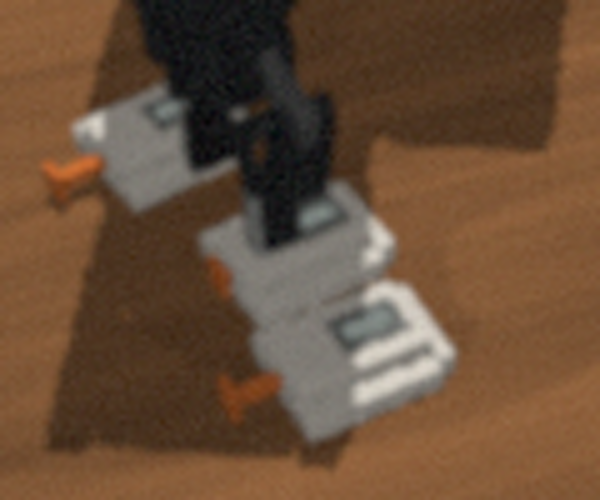

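View pics/top_a_c.png

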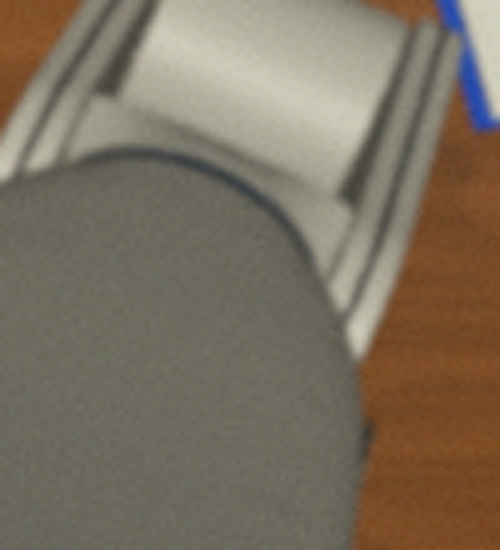

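The scene crop shows the fingers straddling the middle cassette, with the far fingertip at about (265-295,245). I'll compare that with the expected fingertip height.

Run:
```python
from h import *
s,R=tool()
for zz in(0,-.004,-.008):
  L=[(a,b,zz) for b in(.0255,.040) for a in(-.011,.011)]
  print(zz,((proj(s["tool_pos"]+R.apply(L),"scene")+.5-[190,180])*5).round(0).tolist())
```

```text
0 [[253.0, 257.0], [300.0, 237.0], [269.0, 279.0], [317.0, 258.0]]
-0.004 [[252.0, 250.0], [299.0, 230.0], [269.0, 272.0], [316.0, 251.0]]
-0.008 [[251.0, 243.0], [299.0, 223.0], [268.0, 265.0], [316.0, 244.0]]
```

>>> servo_tool([
  {"jaw":0.4,"dp":[-0.0025,0,0.018],"angular":[0,0,0]},
  {"jaw":0.4,"dp":[-0.0025,0,0.026],"angular":[0,0,0]},
  {"jaw":0.4,"dp":[-0.0025,0,0.032],"angular":[0,0,0]},
  {"jaw":0.4,"dp":[-0.0025,0,0.032],"angular":[0,0,0]},
])

```text
time: 2.82
tool_pos: [0.5554, -0.2386, 0.0128]
orientation: [0.629, 0.777, -0.0, -0.001]
force: [-0.4, 0.3, 0.6]
width: 0.051
```

>>> servo_tool([
  {"jaw":0.65,"dp":[0,0,0],"angular":[0,0,0]},
  {"jaw":0.65,"dp":[0,0,0],"angular":[0,0,0]},
  {"jaw":0.65,"dp":[0,0,0],"angular":[0,0,0]},
], grip_force=25)

```text
time: 3.2
tool_pos: [0.556, -0.239, 0.0136]
orientation: [0.63, 0.777, 0.0, 0.0]
force: [0.3, 0.5, 1.0]
width: 0.0373
```

Run:
```python
from h import *
st()
b=BAY; c=pts(b,[(-.06,.084,0)])[0]; print("staging origin",c)
```

```text
t 3.2 pos [ 0.556  -0.239   0.0136] nose yaw 1.78 tilt [ 0. -0. -1.] F [0.3 0.5 1. ] w 0.0373 j [-0.43  0.7   1.77  0.    0.67 -0.63]
staging origin [0.45925557 0.09387549 0.        ]
```

```bash
cat >> h.py <<'E'
from scipy.interpolate import PchipInterpolator, interp1d
def plan(way,z,n,off=(0,0)):
    """way: list of (x,y,yaw) after the start; prints n rows rel. to measured start"""
    s,R=tool(); m=R.as_matrix(); W=[(s["tool_pos"][0],s["tool_pos"][1],np.arctan2(m[1,1],m[0,1])+np.pi/2)]+list(way); W=np.array(W)
    d=np.r_[0,np.cumsum(np.hypot(*np.diff(W[:,:2],axis=0).T))]; f=interp1d(d,W,axis=0)
    print("len",d[-1].round(3))
    for t in np.linspace(0,d[-1],n+1)[1:]:
        x,y,a=f(t); ya=a-np.pi/2; y_=np.array([np.cos(ya),np.sin(ya),0]); z_=np.array([0,0,-1.]); T=Ro.from_matrix(np.c_[np.cross(y_,z_),y_,z_])
        print(R.inv().apply(np.array([x,y,z])-s["tool_pos"]).round(4).tolist(),"az",(R.inv()*T).as_rotvec().round(3)[2], "world",[round(float(v),3) for v in (x,y,a)])
def lane(k,bx,by=0): return pts(BAY,[(bx,.084*k+by,0)])[0][:2].tolist()+[BAY[2]]
E
python3 - <<'E'
from h import *
plan([(.525,-.08,1.70),(.487,0.0,1.60),lane(1,-.10),lane(1,-.055)],.0136,12)
E
```

```text
len 0.357
[0.0297, 0.0005, 0.0] az 0.015 world [0.55, -0.21, 1.765]
[0.0594, 0.001, 0.0] az 0.029 world [0.545, -0.181, 1.75]
[0.0891, 0.0015, 0.0] az 0.044 world [0.539, -0.151, 1.736]
[0.1188, 0.002, 0.0] az 0.059 world [0.533, -0.122, 1.721]
[0.1486, 0.0025, 0.0] az 0.073 world [0.528, -0.093, 1.707]
[0.1778, -0.0011, -0.0] az 0.098 world [0.518, -0.065, 1.682]
[0.2067, -0.008, -0.0] az 0.132 world [0.505, -0.038, 1.648]
[0.2356, -0.0149, -0.0] az 0.165 world [0.492, -0.012, 1.614]
[0.2643, -0.0226, -0.0] az 0.195 world [0.479, 0.015, 1.585]
[0.2929, -0.0308, -0.0] az 0.221 world [0.465, 0.041, 1.559]
[0.3216, -0.0313, -0.0] az 0.233 world [0.459, 0.069, 1.546]
[0.3505, -0.0244, -0.0] az 0.233 world [0.459, 0.099, 1.546]
```

>>> servo_tool([
  {"jaw":0.65,"dp":[0.03,0.0005,0],"angular":[0,0,0.015]},
  {"jaw":0.65,"dp":[0.059,0.001,0],"angular":[0,0,0.03]},
  {"jaw":0.65,"dp":[0.089,0.0015,0],"angular":[0,0,0.044]},
  {"jaw":0.65,"dp":[0.119,0.002,0],"angular":[0,0,0.059]},
  {"jaw":0.65,"dp":[0.149,0.0025,0],"angular":[0,0,0.073]},
  {"jaw":0.65,"dp":[0.178,-0.001,0],"angular":[0,0,0.098]},
  {"jaw":0.65,"dp":[0.207,-0.008,0],"angular":[0,0,0.132]},
  {"jaw":0.65,"dp":[0.236,-0.015,0],"angular":[0,0,0.165]},
  {"jaw":0.65,"dp":[0.264,-0.0225,0],"angular":[0,0,0.195]},
  {"jaw":0.65,"dp":[0.293,-0.031,0],"angular":[0,0,0.221]},
  {"jaw":0.65,"dp":[0.3215,-0.0315,0],"angular":[0,0,0.233]},
  {"jaw":0.65,"dp":[0.3505,-0.0245,0],"angular":[0,0,0.233]},
])

```text
time: 4.7
tool_pos: [0.4587, 0.0996, 0.0137]
orientation: [0.716, 0.698, -0.0, 0.0]
force: [0.9, -0.9, -1.5]
width: 0.0371
```

Run:
```python
from h import *
st(); ims=grab("b")
for n,c in(("top",(110,150,160,120)),("scene",(290,120,180,130))):
    im=cv2.imread(f"pics/{n}_b.png"); x,y,w,h=c; cv2.imwrite(f"pics/{n}_b_c.png",cv2.resize(im[y:y+h,x:x+w],None,fx=4,fy=4,interpolation=cv2.INTER_CUBIC))
```

```text
t 4.7 pos [0.4587 0.0996 0.0137] nose yaw 1.546 tilt [-0. -0. -1.] F [ 0.9 -0.9 -1.5] w 0.0371 j [ 0.19  0.59  2.07 -0.    0.48  0.21]
```

View pics/scene_b_c.png

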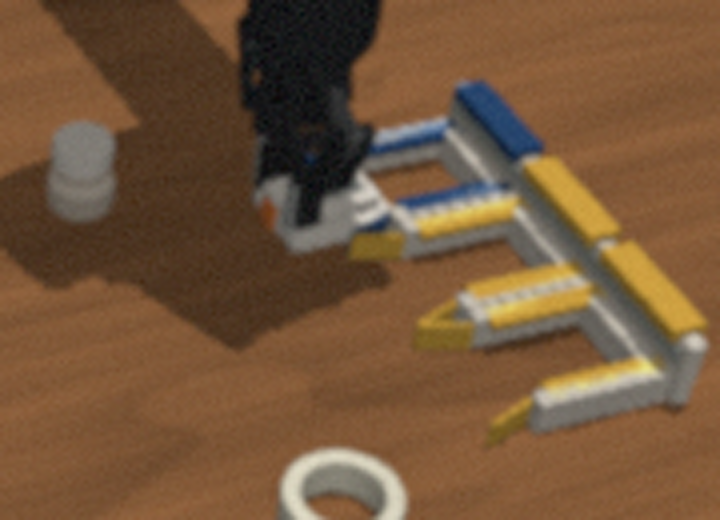

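View pics/top_b_c.png

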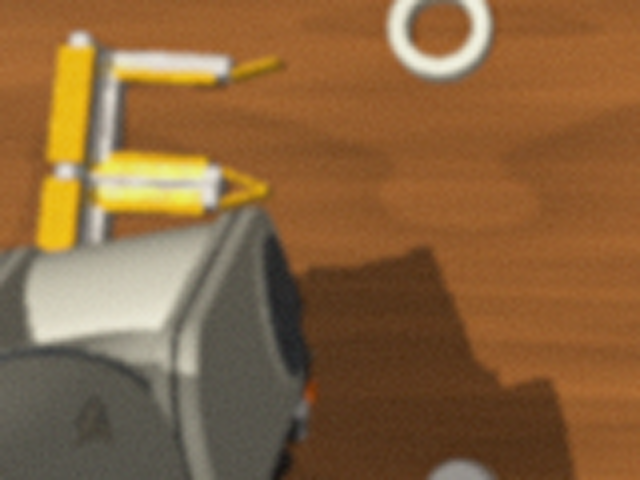

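The cassette is in the grip with its nose between the blue guides, the jar is untouched, and the plunger still reads in. I'll slide it gently further in.

>>> servo_tool([
  {"jaw":0.65,"dp":[0.008,0,0],"angular":[0,0,0]},
  {"jaw":0.65,"dp":[0.016,0,0],"angular":[0,0,0]},
  {"jaw":0.65,"dp":[0.024,0,0],"angular":[0,0,0]},
  {"jaw":0.65,"dp":[0.024,0,0],"angular":[0,0,0]},
])

```text
time: 5.3
tool_pos: [0.46, 0.1235, 0.0136]
orientation: [0.716, 0.699, 0.0, -0.0]
force: [-1.2, 2.3, 2.7]
width: 0.0375
```

>>> servo_tool([
  {"jaw":0.47,"dp":[0,0,0],"angular":[0,0,0]},
  {"jaw":0.47,"dp":[0,0,0],"angular":[0,0,0]},
  {"jaw":0.47,"dp":[0,0,-0.02],"angular":[0,0,0]},
  {"jaw":0.55,"dp":[-0.03,0,-0.03],"angular":[0,0,0]},
  {"jaw":0.72,"dp":[-0.03,0,-0.03],"angular":[0,0,0]},
  {"jaw":0.72,"dp":[-0.03,0,-0.03],"angular":[0,0,0]},
])

```text
time: 6.05
tool_pos: [0.459, 0.093, 0.0433]
orientation: [0.716, 0.698, 0.0, -0.0]
force: [0.1, 0.7, -0.0]
width: 0.0237
```

Run:
```python
from h import *
st(); ims=grab("c")
for n,c in(("top",(110,150,160,120)),("scene",(290,120,180,130))):
    im=cv2.imread(f"pics/{n}_c.png"); x,y,w,h=c; cv2.imwrite(f"pics/{n}_c_c.png",cv2.resize(im[y:y+h,x:x+w],None,fx=4,fy=4,interpolation=cv2.INTER_CUBIC))
```

```text
t 6.05 pos [0.459  0.093  0.0433] nose yaw 1.546 tilt [-0.  0. -1.] F [ 0.1  0.7 -0. ] w 0.0237 j [0.17 0.53 2.07 0.   0.54 0.2 ]
```

View pics/scene_c_c.png

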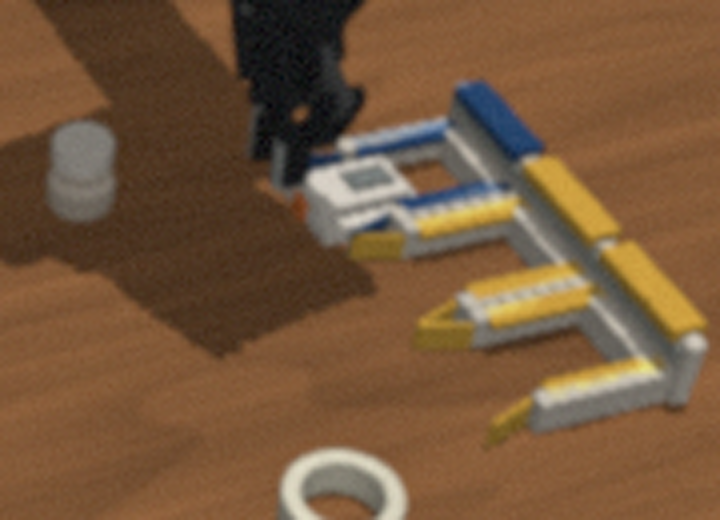

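View pics/top_c_c.png

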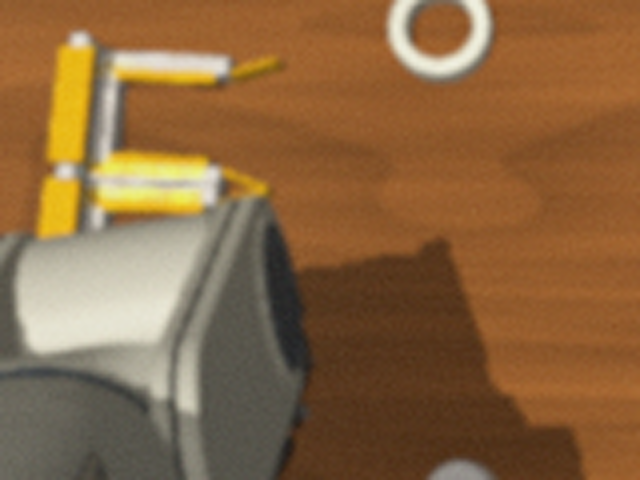

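The cassette sits in the blue lane mouth with its rear still out at about (320,215), the fingers are behind it, and the plunger is still in. I'll lower the fingers and push.

>>> servo_tool([
  {"jaw":0.72,"dp":[0,0,0.025],"angular":[0,0,0]},
  {"jaw":0.72,"dp":[0,0,0.037],"angular":[0,0,0]},
  {"jaw":0.72,"dp":[0,0,0.037],"angular":[0,0,0]},
  {"jaw":0.72,"dp":[0.012,0,0.037],"angular":[0,0,0]},
  {"jaw":0.72,"dp":[0.02,0,0.037],"angular":[0,0,0]},
  {"jaw":0.72,"dp":[0.028,0,0.037],"angular":[0,0,0]},
  {"jaw":0.72,"dp":[0.036,0,0.037],"angular":[0,0,0]},
  {"jaw":0.72,"dp":[0.041,0,0.037],"angular":[0,0,0]},
  {"jaw":0.72,"dp":[0.045,0,0.037],"angular":[0,0,0]},
  {"jaw":0.72,"dp":[0.045,0,0.037],"angular":[0,0,0]},
])

```text
time: 7.4
tool_pos: [0.4602, 0.1382, 0.0064]
orientation: [0.715, 0.699, 0.0, -0.0]
force: [1.0, -0.4, -0.4]
width: 0.0238
```

Run:
```python
from h import *
st(); im=arm.read_camera("scene"); x,y,w,h=(340,120,130,110); cv2.imwrite("pics/d.png",cv2.resize(im[y:y+h,x:x+w,::-1],None,fx=5,fy=5,interpolation=cv2.INTER_CUBIC))
```

```text
t 7.4 pos [0.4602 0.1382 0.0064] nose yaw 1.547 tilt [ 0.  0. -1.] F [ 1.  -0.4 -0.4] w 0.0238 j [0.27 0.61 2.05 0.   0.48 0.29]
```

View pics/d.png

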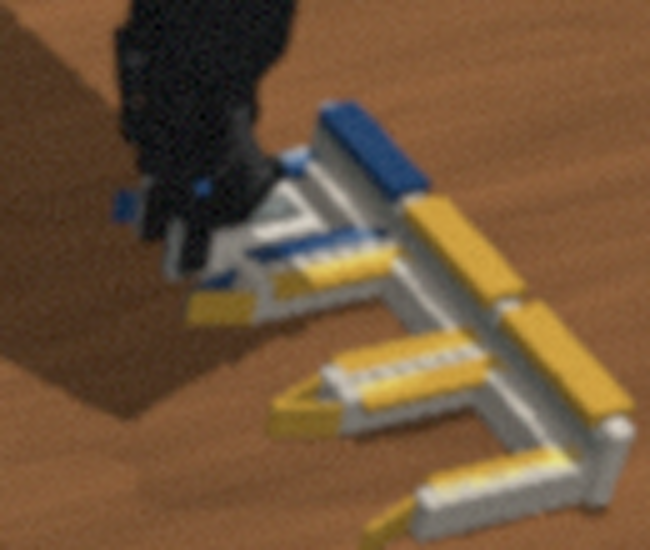

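>>> servo_tool([
  {"jaw":0.72,"dp":[0.003,0,0],"angular":[0,0,0]},
  {"jaw":0.72,"dp":[0.005,0,0],"angular":[0,0,0]},
  {"jaw":0.72,"dp":[0.005,0,0],"angular":[0,0,0]},
])

```text
time: 7.82
tool_pos: [0.4603, 0.1431, 0.0064]
orientation: [0.716, 0.699, 0.0, 0.0]
force: [1.3, -0.1, -1.1]
width: 0.024
```

>>> servo_tool([
  {"jaw":0.72,"dp":[0.0015,0,0],"angular":[0,0,0]},
  {"jaw":0.72,"dp":[0.0015,0,0],"angular":[0,0,0]},
])

```text
time: 8.07
tool_pos: [0.4603, 0.1445, 0.0065]
orientation: [0.716, 0.699, 0.0, 0.0]
force: [-0.0, -0.1, -0.4]
width: 0.0238
```

>>> servo_tool([
  {"jaw":0.72,"dp":[0.0015,0,0],"angular":[0,0,0]},
  {"jaw":0.72,"dp":[0.0015,0,0],"angular":[0,0,0]},
])

```text
time: 8.32
tool_pos: [0.4603, 0.1459, 0.0065]
orientation: [0.716, 0.699, -0.0, -0.0]
force: [0.2, -0.8, -0.3]
width: 0.0234
```

>>> servo_tool([
  {"jaw":0.72,"dp":[0.0015,0,0],"angular":[0,0,0]},
  {"jaw":0.72,"dp":[0.0015,0,0],"angular":[0,0,0]},
])

```text
time: 8.57
tool_pos: [0.4598, 0.1462, 0.0064]
orientation: [0.716, 0.699, -0.001, 0.0]
force: [0.4, -12.0, 2.7]
width: 0.0241
```

A 12 N stop force shows the cassette is home. I'll back off, rise and head for the far cassette.

>>> servo_tool([
  {"jaw":0.72,"dp":[-0.015,0,0],"angular":[0,0,0]},
  {"jaw":0.72,"dp":[-0.025,0,-0.03],"angular":[0,0,0]},
  {"jaw":0.72,"dp":[-0.035,0,-0.07],"angular":[0,0,0]},
])

```text
time: 8.95
tool_pos: [0.4586, 0.1115, 0.0764]
orientation: [0.716, 0.698, -0.001, -0.001]
force: [-0.1, 0.5, 1.0]
width: 0.0237
```

Run:
```python
from h import *
st(); g=pts([.6169,-.2071,1.7304],[(-.028,0,0)])[0]; goto(g[0],g[1],.08,1.7304)
```

```text
t 8.95 pos [0.4586 0.1115 0.0764] nose yaw 1.547 tilt [-0.002 -0.    -1.   ] F [-0.1  0.5  1. ] w 0.0237 j [0.21 0.46 2.05 0.   0.63 0.24]
dp [-0.3422, 0.1711, -0.0039] ang [-0.002, 0.0, -0.184] toolx->world [-0.16, 0.99, 0.0]
```

>>> servo_tool([
  {"jaw":0.4,"dp":[-0.342,0.171,-0.015],"angular":[0,0,-0.184]},
  {"jaw":0.4,"dp":[-0.342,0.171,-0.015],"angular":[0,0,-0.184]},
  {"jaw":0.4,"dp":[-0.342,0.171,-0.015],"angular":[0,0,-0.184]},
  {"jaw":0.4,"dp":[-0.342,0.171,-0.015],"angular":[0,0,-0.184]},
  {"jaw":0.4,"dp":[-0.342,0.171,-0.015],"angular":[0,0,-0.184]},
  {"jaw":0.4,"dp":[-0.342,0.171,-0.015],"angular":[0,0,-0.184]},
  {"jaw":0.4,"dp":[-0.342,0.171,-0.015],"angular":[0,0,-0.184]},
  {"jaw":0.4,"dp":[-0.342,0.171,-0.015],"angular":[0,0,-0.184]},
  {"jaw":0.4,"dp":[-0.342,0.171,0],"angular":[0,0,-0.184]},
])

```text
time: 10.07
tool_pos: [0.622, -0.2325, 0.0766]
orientation: [0.648, 0.762, 0.0, 0.0]
force: [0.3, 0.5, 0.6]
width: 0.0515
```

Run:
```python
from h import *
st(); goto(.6213,-.2347,.045,1.7304); ims=grab("e")
for n,c in(("top",(110,150,160,120)),("scene",(190,150,160,120))):
    im=cv2.imread(f"pics/{n}_e.png"); x,y,w,h=c; cv2.imwrite(f"pics/{n}_e_c.png",cv2.resize(im[y:y+h,x:x+w],None,fx=4,fy=4,interpolation=cv2.INTER_CUBIC))
```

```text
t 10.07 pos [ 0.622  -0.2325  0.0766] nose yaw 1.732 tilt [ 0.001  0.    -1.   ] F [0.3 0.5 0.6] w 0.0515 j [-0.38  0.67  1.62  0.    0.85 -0.54]
dp [-0.0021, -0.0011, 0.0316] ang [0.001, 0.0, 0.001] toolx->world [-0.16, 0.99, 0.0]
```

View pics/top_e_c.png

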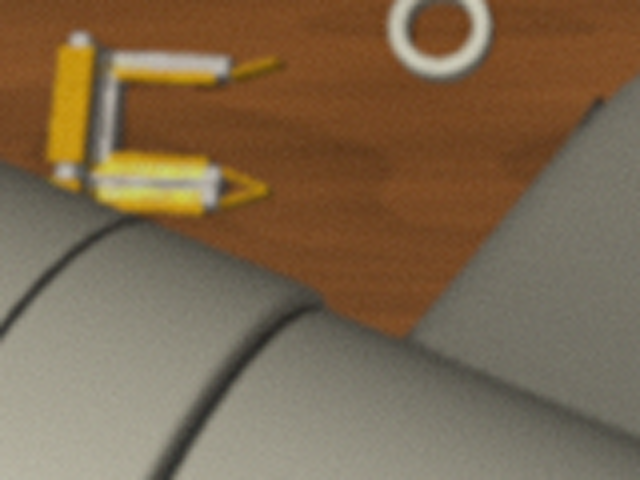

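View pics/scene_e_c.png

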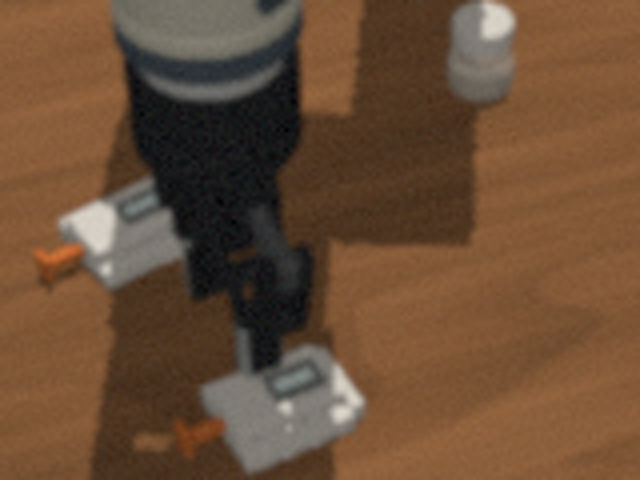

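>>> servo_tool([
  {"jaw":0.4,"dp":[-0.002,-0.001,0.03],"angular":[0,0,0]},
  {"jaw":0.4,"dp":[-0.002,-0.001,0.05],"angular":[0,0,0]},
  {"jaw":0.4,"dp":[-0.002,-0.001,0.0625],"angular":[0,0,0]},
  {"jaw":0.4,"dp":[-0.002,-0.001,0.0625],"angular":[0,0,0]},
  {"jaw":0.65,"dp":[-0.002,-0.001,0.0625],"angular":[0,0,0]},
  {"jaw":0.65,"dp":[-0.002,-0.001,0.0625],"angular":[0,0,0]},
  {"jaw":0.65,"dp":[-0.002,-0.001,0.0625],"angular":[0,0,0]},
])

```text
time: 11.05
tool_pos: [0.6221, -0.2359, 0.0146]
orientation: [0.648, 0.761, 0.0, 0.001]
force: [0.7, 0.4, -0.2]
width: 0.0367
```

Run:
```python
from h import *
st()
plan([(.615,-.08,1.65),(.615,0.0,1.58),lane(-1,-.12),lane(-1,-.055)],.0136,12)
```

```text
t 11.05 pos [ 0.6221 -0.2359  0.0146] nose yaw 1.731 tilt [ 0.001 -0.    -1.   ] F [ 0.7  0.4 -0.2] w 0.0367 j [-0.38  0.76  1.62  0.    0.76 -0.54]
len 0.333
[0.0275, 0.0032, 0.001] az 0.014 world [0.621, -0.208, 1.716]
[0.0551, 0.0063, 0.001] az 0.029 world [0.62, -0.181, 1.702]
[0.0826, 0.0095, 0.001] az 0.043 world [0.618, -0.153, 1.688]
[0.1102, 0.0127, 0.001] az 0.057 world [0.617, -0.125, 1.673]
[0.1377, 0.0158, 0.001] az 0.072 world [0.616, -0.097, 1.659]
[0.1652, 0.0195, 0.0009] az 0.09 world [0.615, -0.07, 1.641]
[0.1926, 0.0239, 0.0009] az 0.114 world [0.615, -0.042, 1.617]
[0.22, 0.0283, 0.0009] az 0.138 world [0.615, -0.014, 1.592]
[0.2458, 0.0371, 0.0009] az 0.165 world [0.62, 0.013, 1.566]
[0.2711, 0.0476, 0.0009] az 0.184 world [0.626, 0.039, 1.546]
[0.2984, 0.0527, 0.0009] az 0.184 world [0.627, 0.067, 1.546]
[0.3257, 0.0578, 0.0009] az 0.184 world [0.627, 0.095, 1.546]
```

Run:
```python
from h import *
plan([(.602,-.05,1.60),(.602,0.02,1.5463),(.624,.06,1.5463),lane(-1,-.055)],.0136,12)
```

```text
len 0.338
[0.0281, 0.0015, 0.001] az 0.02 world [0.619, -0.208, 1.711]
[0.0562, 0.0029, 0.001] az 0.039 world [0.616, -0.18, 1.691]
[0.0843, 0.0044, 0.001] az 0.059 world [0.613, -0.152, 1.672]
[0.1124, 0.0059, 0.001] az 0.079 world [0.61, -0.124, 1.652]
[0.1405, 0.0073, 0.0009] az 0.098 world [0.607, -0.096, 1.632]
[0.1686, 0.0088, 0.0009] az 0.118 world [0.604, -0.068, 1.613]
[0.1966, 0.0113, 0.0009] az 0.138 world [0.602, -0.04, 1.592]
[0.2243, 0.0158, 0.0009] az 0.16 world [0.602, -0.012, 1.571]
[0.2521, 0.0203, 0.0009] az 0.181 world [0.602, 0.016, 1.549]
[0.275, 0.0359, 0.0009] az 0.184 world [0.614, 0.041, 1.546]
[0.2984, 0.0507, 0.0009] az 0.184 world [0.625, 0.067, 1.546]
[0.3257, 0.0578, 0.0009] az 0.184 world [0.627, 0.095, 1.546]
```

>>> servo_tool([
  {"jaw":0.65,"dp":[0.028,0.0015,0.0005],"angular":[0,0,0.02]},
  {"jaw":0.65,"dp":[0.056,0.003,0.0005],"angular":[0,0,0.039]},
  {"jaw":0.65,"dp":[0.084,0.0045,0.0005],"angular":[0,0,0.059]},
  {"jaw":0.65,"dp":[0.1125,0.006,0.0005],"angular":[0,0,0.079]},
  {"jaw":0.65,"dp":[0.1405,0.0075,0.0005],"angular":[0,0,0.098]},
  {"jaw":0.65,"dp":[0.1685,0.009,0.0005],"angular":[0,0,0.118]},
  {"jaw":0.65,"dp":[0.1965,0.0115,0.0005],"angular":[0,0,0.138]},
  {"jaw":0.65,"dp":[0.2245,0.016,0.0005],"angular":[0,0,0.16]},
  {"jaw":0.65,"dp":[0.252,0.0205,0.0005],"angular":[0,0,0.181]},
  {"jaw":0.65,"dp":[0.275,0.036,0.0005],"angular":[0,0,0.184]},
  {"jaw":0.65,"dp":[0.2985,0.0505,0.0005],"angular":[0,0,0.184]},
  {"jaw":0.65,"dp":[0.3255,0.058,0.0005],"angular":[0,0,0.184]},
])

```text
time: 12.55
tool_pos: [0.6283, 0.095, 0.0145]
orientation: [0.716, 0.699, 0.001, 0.001]
force: [0.1, -4.1, 5.1]
width: 0.0372
```

Run:
```python
from h import *
st(); ims=grab("f")
for n,c in(("top",(110,150,160,120)),("scene",(290,120,180,130))):
    im=cv2.imread(f"pics/{n}_f.png"); x,y,w,h=c; cv2.imwrite(f"pics/{n}_f_c.png",cv2.resize(im[y:y+h,x:x+w],None,fx=4,fy=4,interpolation=cv2.INTER_CUBIC))
```

```text
t 12.55 pos [0.6283 0.095  0.0145] nose yaw 1.547 tilt [ 0.002 -0.001 -1.   ] F [ 0.1 -4.1  5.1] w 0.0372 j [ 0.13  0.73  1.7  -0.    0.71  0.16]
```

View pics/scene_f_c.png

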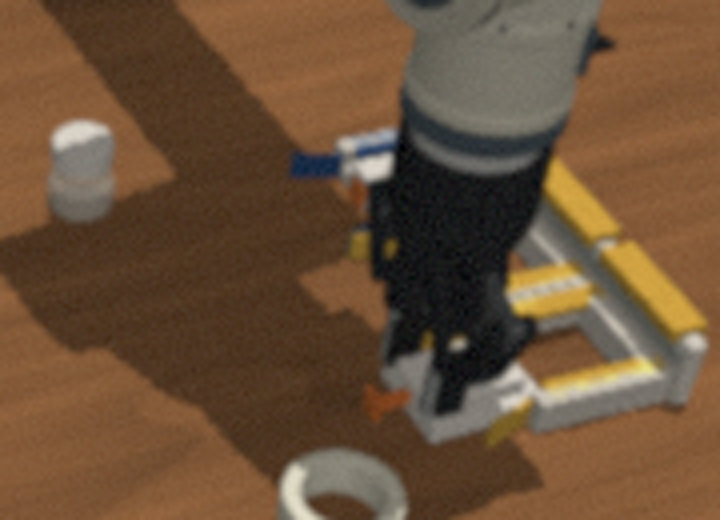

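View pics/top_f_c.png

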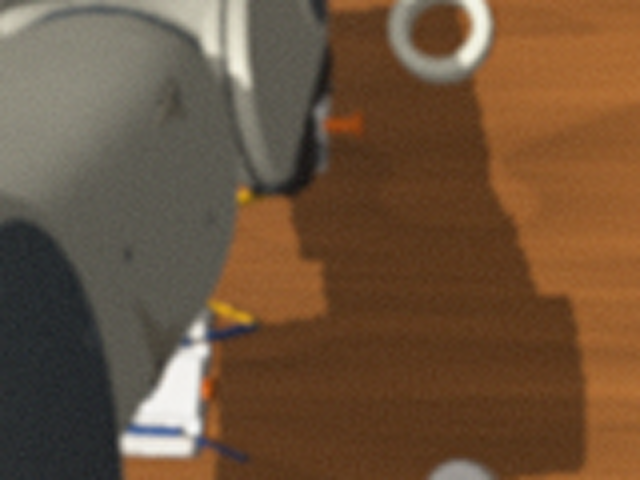

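The far cassette is gripped with its plunger out and its nose between the far yellow guides. The tape and jar are unmoved, and the blue-bay cassette sits flush with its mouth.

>>> servo_tool([
  {"jaw":0.65,"dp":[0.008,0,0],"angular":[0,0,0]},
  {"jaw":0.65,"dp":[0.016,0,0],"angular":[0,0,0]},
  {"jaw":0.65,"dp":[0.026,0,0],"angular":[0,0,0]},
  {"jaw":0.65,"dp":[0.026,0,0],"angular":[0,0,0]},
])

```text
time: 13.15
tool_pos: [0.6283, 0.1201, 0.0145]
orientation: [0.716, 0.698, 0.001, 0.001]
force: [-0.8, -0.4, 6.4]
width: 0.0373
```

>>> servo_tool([
  {"jaw":0.47,"dp":[0,0,0],"angular":[0,0,0]},
  {"jaw":0.47,"dp":[0,0,0],"angular":[0,0,0]},
  {"jaw":0.47,"dp":[0,0,-0.02],"angular":[0,0,0]},
  {"jaw":0.55,"dp":[-0.03,0,-0.03],"angular":[0,0,0]},
  {"jaw":0.72,"dp":[-0.03,0,-0.03],"angular":[0,0,0]},
  {"jaw":0.72,"dp":[-0.03,0,-0.03],"angular":[0,0,0]},
])

```text
time: 13.9
tool_pos: [0.6271, 0.091, 0.0441]
orientation: [0.716, 0.698, 0.0, 0.0]
force: [0.4, 0.5, 0.7]
width: 0.0241
```

Run:
```python
from h import *
st(); ims=grab("g")
for n,c in(("top",(110,150,160,120)),("scene",(330,150,120,110))):
    im=cv2.imread(f"pics/{n}_g.png"); x,y,w,h=c; cv2.imwrite(f"pics/{n}_g_c.png",cv2.resize(im[y:y+h,x:x+w],None,fx=5,fy=5,interpolation=cv2.INTER_CUBIC))
```

```text
t 13.9 pos [0.6271 0.091  0.0441] nose yaw 1.546 tilt [ 0.001  0.    -1.   ] F [0.4 0.5 0.7] w 0.0241 j [0.13 0.68 1.7  0.   0.76 0.15]
```

View pics/scene_g_c.png

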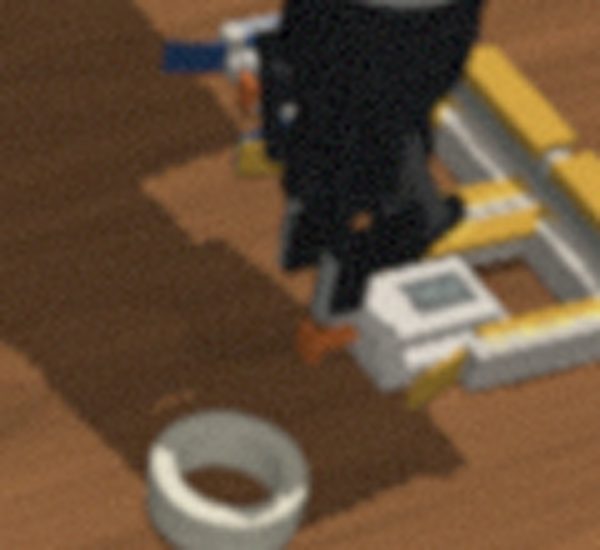

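View pics/top_g_c.png

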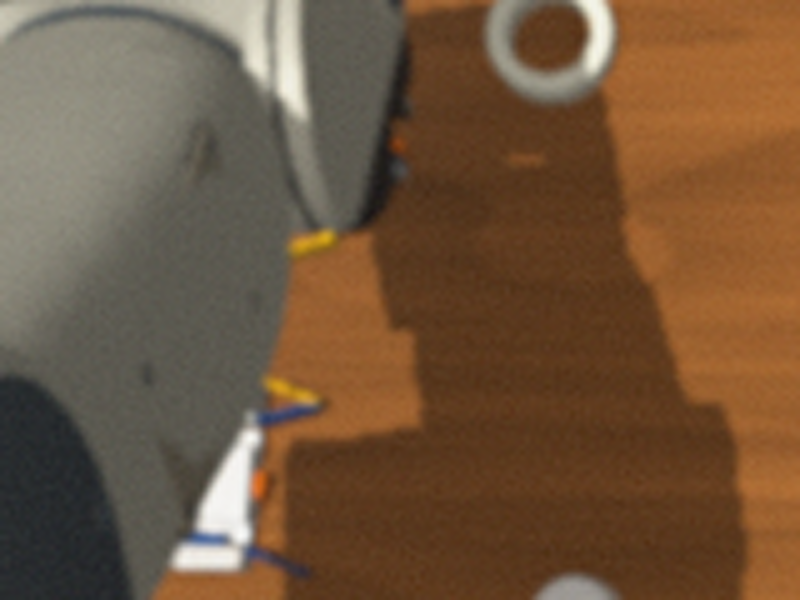

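The cassette is in the far yellow mouth with its plunger out at (325,340), and the fingers line up either side of it. I'll lower and push.

>>> servo_tool([
  {"jaw":0.72,"dp":[0,0,0.025],"angular":[0,0,0]},
  {"jaw":0.72,"dp":[0,0,0.038],"angular":[0,0,0]},
  {"jaw":0.72,"dp":[0,0,0.038],"angular":[0,0,0]},
  {"jaw":0.72,"dp":[0.01,0,0.038],"angular":[0,0,0]},
  {"jaw":0.72,"dp":[0.018,0,0.038],"angular":[0,0,0]},
  {"jaw":0.72,"dp":[0.026,0,0.038],"angular":[0,0,0]},
  {"jaw":0.72,"dp":[0.034,0,0.038],"angular":[0,0,0]},
  {"jaw":0.72,"dp":[0.041,0,0.038],"angular":[0,0,0]},
  {"jaw":0.72,"dp":[0.046,0,0.038],"angular":[0,0,0]},
  {"jaw":0.72,"dp":[0.046,0,0.038],"angular":[0,0,0]},
])

```text
time: 15.25
tool_pos: [0.6279, 0.1374, 0.0053]
orientation: [0.715, 0.699, 0.0, -0.0]
force: [0.3, -0.3, 0.6]
width: 0.024
```

>>> servo_tool([
  {"jaw":0.72,"dp":[0.002,0,0],"angular":[0,0,0]},
  {"jaw":0.72,"dp":[0.003,0,0],"angular":[0,0,0]},
  {"jaw":0.72,"dp":[0.003,0,0],"angular":[0,0,0]},
])

```text
time: 15.62
tool_pos: [0.6279, 0.1399, 0.0053]
orientation: [0.716, 0.699, -0.0, -0.0]
force: [-0.5, -0.0, -0.1]
width: 0.0238
```

>>> servo_tool([
  {"jaw":0.72,"dp":[0.0015,0,0],"angular":[0,0,0]},
  {"jaw":0.72,"dp":[0.0015,0,0],"angular":[0,0,0]},
])

```text
time: 15.88
tool_pos: [0.6277, 0.1405, 0.0053]
orientation: [0.716, 0.699, -0.001, 0.0]
force: [0.7, -4.5, 0.9]
width: 0.0238
```

>>> servo_tool([
  {"jaw":0.72,"dp":[0.0015,0,0],"angular":[0,0,0]},
  {"jaw":0.72,"dp":[0.0015,0,0],"angular":[0,0,0]},
])

```text
time: 16.12
tool_pos: [0.6276, 0.1406, 0.0053]
orientation: [0.716, 0.698, -0.001, 0.0]
force: [0.1, -12.2, 2.9]
width: 0.0239
```

>>> servo_tool([
  {"jaw":0.72,"dp":[-0.008,0,0],"angular":[0,0,0]},
  {"jaw":0.72,"dp":[-0.012,0,-0.04],"angular":[0,0,0]},
  {"jaw":0.72,"dp":[-0.035,0,-0.08],"angular":[0,0,0]},
])

```text
time: 16.5
tool_pos: [0.6271, 0.1084, 0.0859]
orientation: [0.715, 0.699, -0.0, -0.0]
force: [0.6, 0.1, -0.0]
width: 0.0238
```

Run:
```python
from h import *
st(); goto(.4687,-.2739,.075,1.8735)
```

```text
t 16.5 pos [0.6271 0.1084 0.0859] nose yaw 1.548 tilt [-0.001  0.    -1.   ] F [ 0.6  0.1 -0. ] w 0.0238 j [0.15 0.62 1.68 0.   0.84 0.17]
dp [-0.3858, -0.1497, 0.0109] ang [-0.001, -0.001, -0.325] toolx->world [-0.3, 0.95, 0.0]
```

>>> servo_tool([
  {"jaw":0.4,"dp":[-0.386,-0.15,0],"angular":[0,0,-0.325]},
  {"jaw":0.4,"dp":[-0.386,-0.15,0],"angular":[0,0,-0.325]},
  {"jaw":0.4,"dp":[-0.386,-0.15,0],"angular":[0,0,-0.325]},
  {"jaw":0.4,"dp":[-0.386,-0.15,0],"angular":[0,0,-0.325]},
  {"jaw":0.4,"dp":[-0.386,-0.15,0],"angular":[0,0,-0.325]},
  {"jaw":0.4,"dp":[-0.386,-0.15,0],"angular":[0,0,-0.325]},
  {"jaw":0.4,"dp":[-0.386,-0.15,0],"angular":[0,0,-0.325]},
  {"jaw":0.4,"dp":[-0.386,-0.15,0],"angular":[0,0,-0.325]},
  {"jaw":0.4,"dp":[-0.386,-0.15,0.01],"angular":[0,0,-0.325]},
  {"jaw":0.4,"dp":[-0.386,-0.15,0.01],"angular":[0,0,-0.325]},
])

```text
time: 17.75
tool_pos: [0.4679, -0.2729, 0.0745]
orientation: [0.592, 0.806, 0.0, -0.001]
force: [-0.1, -0.4, -0.5]
width: 0.0515
```

Run:
```python
from h import *
st(); goto(.4687,-.2739,.0138,1.8735); ims=grab("i")
for n,c in(("top",(110,150,160,120)),("scene",(180,150,160,120))):
    im=cv2.imread(f"pics/{n}_i.png"); x,y,w,h=c; cv2.imwrite(f"pics/{n}_i_c.png",cv2.resize(im[y:y+h,x:x+w],None,fx=4,fy=4,interpolation=cv2.INTER_CUBIC))
```

```text
t 17.75 pos [ 0.4679 -0.2729  0.0745] nose yaw 1.873 tilt [-0.002  0.001 -1.   ] F [-0.1 -0.4 -0.5] w 0.0515 j [-0.55  0.54  1.9   0.    0.7  -0.85]
dp [-0.0013, 0.0005, 0.0607] ang [-0.001, -0.002, -0.0] toolx->world [-0.3, 0.95, 0.0]
```

View pics/top_i_c.png

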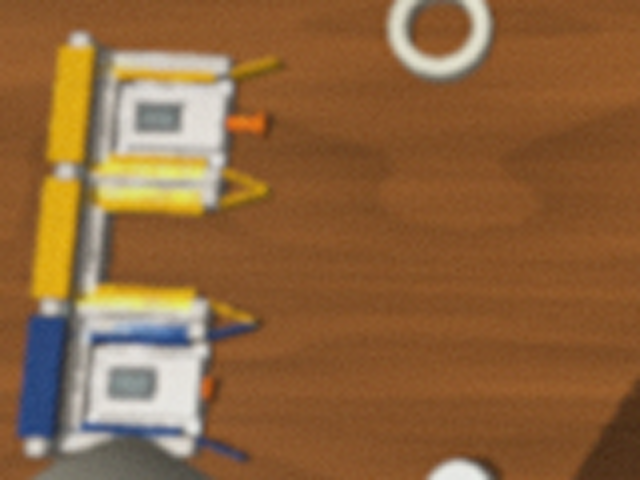

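View pics/scene_i_c.png

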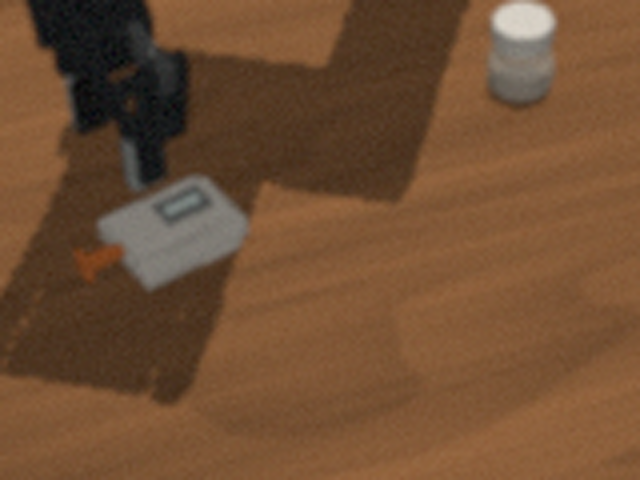

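The top crop shows both cassettes flush with their mouths: blue with its plunger in, far yellow with its plunger out. I'll grip the last one.

>>> servo_tool([
  {"jaw":0.4,"dp":[-0.001,0,0.03],"angular":[0,-0.002,0]},
  {"jaw":0.4,"dp":[-0.001,0,0.05],"angular":[0,-0.002,0]},
  {"jaw":0.4,"dp":[-0.001,0,0.0605],"angular":[0,-0.002,0]},
  {"jaw":0.4,"dp":[-0.001,0,0.0605],"angular":[0,-0.002,0]},
  {"jaw":0.65,"dp":[-0.001,0,0.0605],"angular":[0,-0.002,0]},
  {"jaw":0.65,"dp":[-0.001,0,0.0605],"angular":[0,-0.002,0]},
  {"jaw":0.65,"dp":[-0.001,0,0.0605],"angular":[0,-0.002,0]},
])

```text
time: 18.73
tool_pos: [0.4689, -0.2756, 0.0157]
orientation: [0.593, 0.805, -0.0, 0.001]
force: [0.6, 1.5, 2.6]
width: 0.037
```

Run:
```python
from h import *
st()
plan([(.47,-.18,1.75),(.52,-.05,1.60),(.543,0.03,1.5463),lane(0,-.07),lane(0,-.055)],.0140,12)
```

```text
t 18.73 pos [ 0.4689 -0.2756  0.0157] nose yaw 1.872 tilt [ 0.002 -0.002 -1.   ] F [0.6 1.5 2.6] w 0.037 j [-0.55  0.64  1.91 -0.    0.59 -0.85]
len 0.385
[0.0305, 0.0099, 0.0016] az 0.041 world [0.469, -0.244, 1.831]
[0.0611, 0.0197, 0.0015] az 0.082 world [0.47, -0.211, 1.79]
[0.0915, 0.0298, 0.0014] az 0.122 world [0.47, -0.179, 1.749]
[0.1167, 0.0497, 0.0014] az 0.157 world [0.482, -0.149, 1.715]
[0.1418, 0.0695, 0.0013] az 0.191 world [0.493, -0.12, 1.68]
[0.167, 0.0894, 0.0013] az 0.226 world [0.505, -0.09, 1.646]
[0.1922, 0.1093, 0.0012] az 0.26 world [0.516, -0.06, 1.611]
[0.2185, 0.1276, 0.0012] az 0.286 world [0.526, -0.029, 1.586]
[0.2453, 0.1452, 0.0011] az 0.306 world [0.535, 0.002, 1.565]
[0.2725, 0.1621, 0.001] az 0.325 world [0.543, 0.033, 1.546]
[0.3031, 0.1716, 0.0009] az 0.325 world [0.543, 0.065, 1.546]
[0.3336, 0.1815, 0.0009] az 0.325 world [0.543, 0.097, 1.546]
```

>>> servo_tool([
  {"jaw":0.65,"dp":[0.0305,0.01,0.0005],"angular":[0,0,0.041]},
  {"jaw":0.65,"dp":[0.061,0.0195,0.0005],"angular":[0,0,0.082]},
  {"jaw":0.65,"dp":[0.0915,0.03,0.0005],"angular":[0,0,0.122]},
  {"jaw":0.65,"dp":[0.1165,0.0495,0.0005],"angular":[0,0,0.157]},
  {"jaw":0.65,"dp":[0.142,0.0695,0.0005],"angular":[0,0,0.191]},
  {"jaw":0.65,"dp":[0.167,0.0895,0.0005],"angular":[0,0,0.226]},
  {"jaw":0.65,"dp":[0.192,0.1095,0.0005],"angular":[0,0,0.26]},
  {"jaw":0.65,"dp":[0.2185,0.1275,0.0005],"angular":[0,0,0.286]},
  {"jaw":0.65,"dp":[0.2455,0.145,0.0005],"angular":[0,0,0.306]},
  {"jaw":0.65,"dp":[0.2725,0.162,0.0005],"angular":[0,0,0.325]},
  {"jaw":0.65,"dp":[0.303,0.1715,0.0005],"angular":[0,0,0.325]},
  {"jaw":0.65,"dp":[0.3335,0.1815,0.0005],"angular":[0,0,0.325]},
])

```text
time: 20.23
tool_pos: [0.5446, 0.0967, 0.0156]
orientation: [0.715, 0.699, 0.0, 0.002]
force: [0.6, -8.9, 14.2]
width: 0.0371
```

Run:
```python
from h import *
st(); ims=grab("j")
for n,c in(("top",(110,150,160,120)),("scene",(320,120,150,130))):
    im=cv2.imread(f"pics/{n}_j.png"); x,y,w,h=c; cv2.imwrite(f"pics/{n}_j_c.png",cv2.resize(im[y:y+h,x:x+w],None,fx=4,fy=4,interpolation=cv2.INTER_CUBIC))
```

```text
t 20.23 pos [0.5446 0.0967 0.0156] nose yaw 1.547 tilt [ 0.004 -0.003 -1.   ] F [ 0.6 -8.9 14.2] w 0.0371 j [ 0.16  0.65  1.89 -0.01  0.6   0.18]
```

View pics/scene_j_c.png

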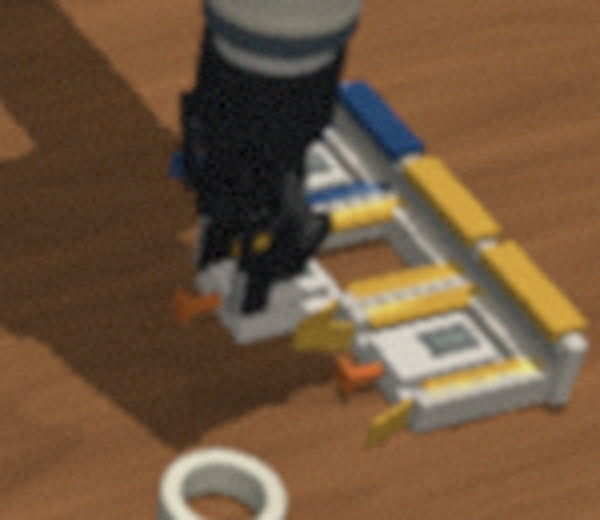

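View pics/top_j_c.png

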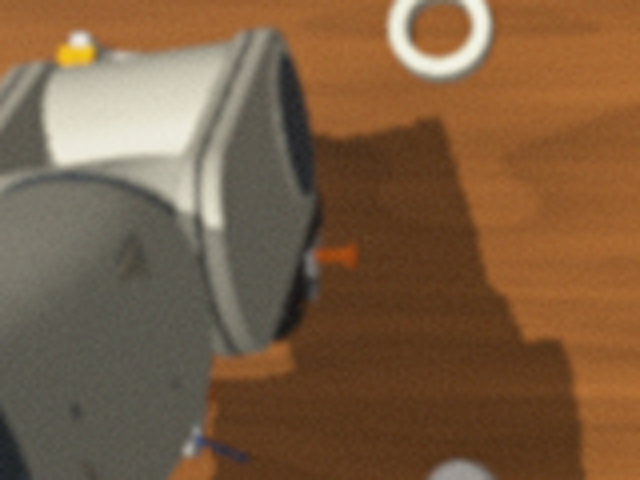

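The nose is in the middle yellow guides and everything else is unmoved. The 14 N vertical force means I'm pressing slightly, so I'll ease up 1 mm while sliding in.

>>> servo_tool([
  {"jaw":0.65,"dp":[0.008,0,-0.001],"angular":[0,0,0]},
  {"jaw":0.65,"dp":[0.016,0,-0.001],"angular":[0,0,0]},
  {"jaw":0.65,"dp":[0.025,0,-0.001],"angular":[0,0,0]},
  {"jaw":0.65,"dp":[0.025,0,-0.001],"angular":[0,0,0]},
])

```text
time: 20.82
tool_pos: [0.5441, 0.1222, 0.0156]
orientation: [0.716, 0.699, 0.0, 0.001]
force: [-1.7, -0.9, 8.9]
width: 0.0369
```

>>> servo_tool([
  {"jaw":0.47,"dp":[0,0,0],"angular":[0,0,0]},
  {"jaw":0.47,"dp":[0,0,0],"angular":[0,0,0]},
  {"jaw":0.47,"dp":[0,0,-0.02],"angular":[0,0,0]},
  {"jaw":0.55,"dp":[-0.03,0,-0.03],"angular":[0,0,0]},
  {"jaw":0.72,"dp":[-0.03,0,-0.03],"angular":[0,0,0]},
  {"jaw":0.72,"dp":[-0.03,0,-0.03],"angular":[0,0,0]},
])

```text
time: 21.58
tool_pos: [0.543, 0.0922, 0.0454]
orientation: [0.716, 0.698, -0.0, 0.001]
force: [-0.2, 0.1, -0.5]
width: 0.0238
```

Run:
```python
from h import *
st(); ims=grab("k")
for n,c in(("top",(110,150,160,120)),("scene",(320,140,120,110))):
    im=cv2.imread(f"pics/{n}_k.png"); x,y,w,h=c; cv2.imwrite(f"pics/{n}_k_c.png",cv2.resize(im[y:y+h,x:x+w],None,fx=5,fy=5,interpolation=cv2.INTER_CUBIC))
```

```text
t 21.57 pos [0.543  0.0922 0.0454] nose yaw 1.546 tilt [ 0.001 -0.002 -1.   ] F [-0.2  0.1 -0.5] w 0.0238 j [ 0.15  0.6   1.89 -0.    0.65  0.17]
```

View pics/scene_k_c.png

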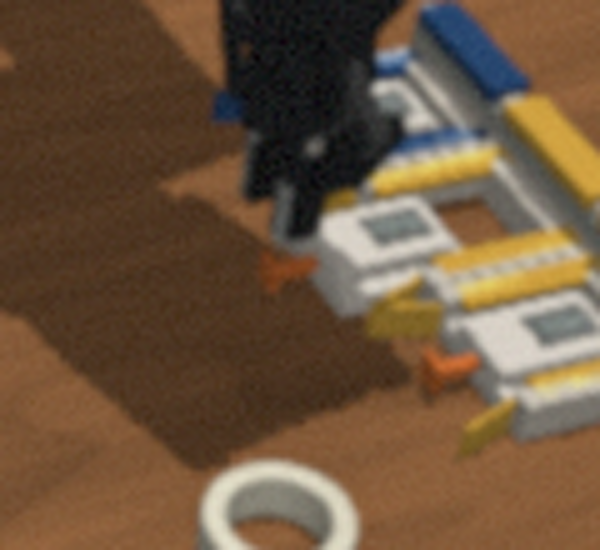

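The last cassette sits in the middle yellow mouth with its plunger out at (285,268). I'll lower and push.

>>> servo_tool([
  {"jaw":0.72,"dp":[0,0,0.025],"angular":[0,0,0]},
  {"jaw":0.72,"dp":[0,0,0.039],"angular":[0,0,0]},
  {"jaw":0.72,"dp":[0,0,0.039],"angular":[0,0,0]},
  {"jaw":0.72,"dp":[0.01,0,0.039],"angular":[0,0,0]},
  {"jaw":0.72,"dp":[0.018,0,0.039],"angular":[0,0,0]},
  {"jaw":0.72,"dp":[0.026,0,0.039],"angular":[0,0,0]},
  {"jaw":0.72,"dp":[0.034,0,0.039],"angular":[0,0,0]},
  {"jaw":0.72,"dp":[0.041,0,0.039],"angular":[0,0,0]},
  {"jaw":0.72,"dp":[0.047,0,0.039],"angular":[0,0,0]},
  {"jaw":0.72,"dp":[0.047,0,0.039],"angular":[0,0,0]},
])

```text
time: 22.92
tool_pos: [0.5438, 0.1395, 0.0056]
orientation: [0.715, 0.699, -0.0, 0.001]
force: [0.7, -1.6, 0.1]
width: 0.0239
```

>>> servo_tool([
  {"jaw":0.72,"dp":[0.002,0,0],"angular":[0,0,0]},
  {"jaw":0.72,"dp":[0.003,0,0],"angular":[0,0,0]},
  {"jaw":0.72,"dp":[0.003,0,0],"angular":[0,0,0]},
])

```text
time: 23.3
tool_pos: [0.5438, 0.1419, 0.0056]
orientation: [0.716, 0.699, -0.001, 0.001]
force: [-0.5, 0.5, 0.2]
width: 0.0236
```

>>> servo_tool([
  {"jaw":0.72,"dp":[0.0015,0,0],"angular":[0,0,0]},
  {"jaw":0.72,"dp":[0.0015,0,0],"angular":[0,0,0]},
])

```text
time: 23.55
tool_pos: [0.5438, 0.1432, 0.0056]
orientation: [0.716, 0.699, -0.001, 0.001]
force: [-0.8, -2.0, 0.7]
width: 0.0238
```

>>> servo_tool([
  {"jaw":0.72,"dp":[0.0015,0,0],"angular":[0,0,0]},
  {"jaw":0.72,"dp":[0.0015,0,0],"angular":[0,0,0]},
])

```text
time: 23.8
tool_pos: [0.5435, 0.1433, 0.0056]
orientation: [0.716, 0.699, -0.002, 0.001]
force: [0.1, -10.1, 2.1]
width: 0.0238
```

>>> servo_tool([
  {"jaw":0.72,"dp":[0.001,0,0],"angular":[0,0,0]},
  {"jaw":0.72,"dp":[0.001,0,0],"angular":[0,0,0]},
])

```text
time: 24.05
tool_pos: [0.5434, 0.1435, 0.0056]
orientation: [0.716, 0.699, -0.002, 0.001]
force: [0.1, -16.2, 3.6]
width: 0.0238
```

Home: the stop is at y = 0.1435, in line with the other two. I'll retreat well clear and check.

>>> servo_tool([
  {"jaw":0.72,"dp":[-0.008,0,0],"angular":[0,0,0]},
  {"jaw":0.72,"dp":[-0.012,0,-0.04],"angular":[0,0,0]},
  {"jaw":0.72,"dp":[-0.03,0,-0.09],"angular":[0,0,0]},
  {"jaw":0.72,"dp":[-0.08,0,-0.13],"angular":[0,0,0]},
  {"jaw":0.72,"dp":[-0.14,0,-0.15],"angular":[0,0,0]},
  {"jaw":0.72,"dp":[-0.2,0,-0.15],"angular":[0,0,0]},
  {"jaw":0.72,"dp":[-0.26,0,-0.15],"angular":[0,0,0]},
  {"jaw":0.72,"dp":[-0.32,0,-0.15],"angular":[0,0,0]},
  {"jaw":0.72,"dp":[-0.38,0,-0.15],"angular":[0,0,0]},
  {"jaw":0.72,"dp":[-0.4,0,-0.15],"angular":[0,0,0]},
  {"jaw":0.72,"dp":[-0.4,0,-0.15],"angular":[0,0,0]},
])

```text
time: 25.42
tool_pos: [0.5342, -0.2546, 0.1564]
orientation: [0.716, 0.698, -0.0, 0.001]
force: [0.0, 1.1, -0.2]
width: 0.024
```

Run:
```python
from h import *
st(); ims=grab("z")
for n,c in(("top",(110,150,150,120)),("scene",(290,120,180,140))):
    im=cv2.imread(f"pics/{n}_z.png"); x,y,w,h=c; cv2.imwrite(f"pics/{n}_z_c.png",cv2.resize(im[y:y+h,x:x+w],None,fx=4,fy=4,interpolation=cv2.INTER_CUBIC))
B=[.5447,.1518+.0025,1.537]
for k in(-1,0,1):
    print(k,"rear-top edge px exp",(proj(pts(B,[(0,.084*k-.019,.022),(0,.084*k+.019,.022)]))-[110,150]).round(1).tolist())
```

```text
t 25.43 pos [ 0.5342 -0.2546  0.1564] nose yaw 1.545 tilt [ 0.001 -0.002 -1.   ] F [ 0.   1.1 -0.2] w 0.024 j [-0.46  0.47  1.76 -0.    0.91 -0.44]
-1 rear-top edge px exp [[55.6, 22.2], [54.3, 36.9]]
0 rear-top edge px exp [[52.5, 55.0], [51.1, 70.1]]
1 rear-top edge px exp [[49.3, 88.6], [47.9, 104.1]]
```

View pics/top_z_c.png

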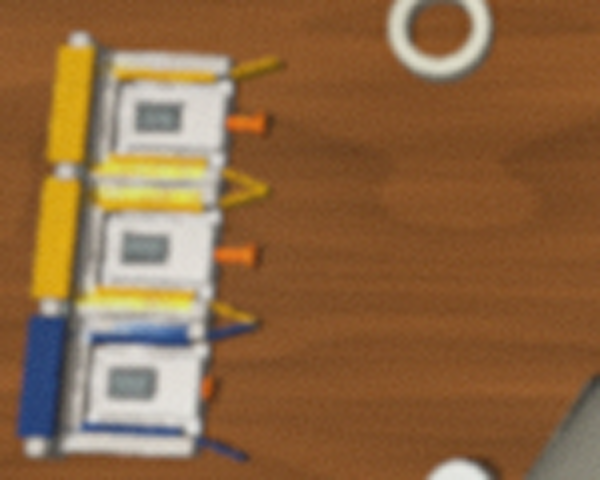

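View pics/scene_z_c.png

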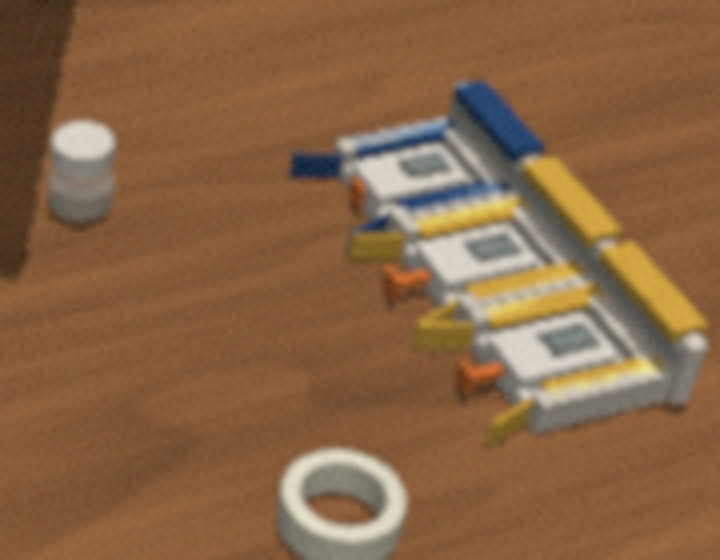

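View pics/scene_z.png

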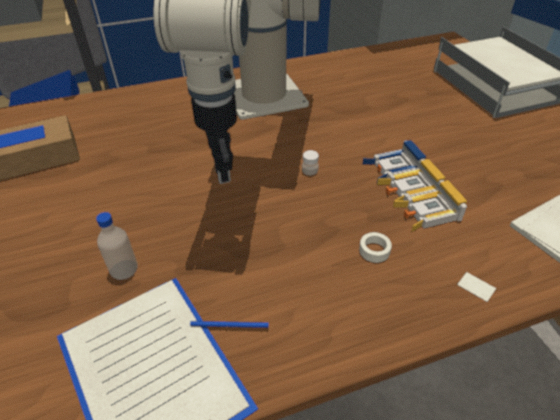

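All three cassettes are flush with the mouths, with rear edges at about (228,125), (213,255) and (203,385) in the top crop. The plungers are out, out and in, and the jar, tape and bottle are where they started.

```bash
python3 -c "
from workcell import arm
print(arm.finish_job())"
```

```text
the job is handed in; nothing more can be done
None
```

All three cassettes are in their bays and the job is handed in, at about 25.5 s of the 67 s limit. The plunger-in cassette is in the blue bay, and it went in first. The two plunger-out cassettes are in the two yellow bays. I slid each one flat on the desk, nose first, gripping its upper part. I then pushed it home on the rear face with one finger either side of the plunger.

**Fully home:** each push ended against the stop with a 12–16 N force, and the last top picture shows every rear face level with its mouth.

**Plungers:** they still read in, out and out.

**Bystanders:** the jar, tape roll and bottle look unmoved.

**Disagreements:** the stops came up to about 3 mm deeper than my camera fit predicted, and the bays' angle was off by about 0.01 rad. Both are about what the calibration error allows. While sliding the last cassette I pressed down with up to 14 N, then eased off. No check failed.

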